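# Restock the spice carousel

### The job

Restock the spice carousel, turning it by its knob so that the station you need faces the opening: take out the one empty pot and stand it on the cork coaster, and stand every full pot from the counter in the cup of its own lid colour. The pots are thin glass, so hold them with a light grip, near the gripper's weakest. Finish with the carousel turned so that its wooden door fully closes the opening, and leave the tea glass where it stands.

Things in the scene. Friction and masses are not known exactly. Their poses are not given: they have to be found in the camera images.
- carousel: Round spice carousel, 276 mm across, fixed; origin on its vertical axis at counter height. A fixed clear cover (267 mm across, flat roof with its top 83 mm up, steel trim) encloses a turning tray. Roof and wall are cut away over one 65-degree sector about the carousel's own -x direction (brass mark on the base): the opening. Only the station facing it can be loaded or unloaded
- rotor: The turning tray with its knob; origin on the axis at counter height, its -x direction points to its door station. It turns freely about the vertical, two full circles either way from the start, and stays where it is left (friction 0.08 N m). Five stations 72 degrees apart, 90 mm from the axis; counter-clockwise from above: door, red cup, yellow cup, green cup, white cup
- knob (a point): Middle of the wooden bar knob that turns the tray, on the axis above the roof, 104 mm above the counter: bar 36 mm long, 16 mm thick, 24 mm tall (top at 116 mm, underside at 92, roof boss below it at 86). Its x axis lies along the bar; the end with a black dash points to the door station. Grip it from above across its thickness and turn
- opening (a point): Loading point: where the centre of a cup's inner floor is when that cup faces the opening squarely; 24 mm above the counter, 90 mm from the axis. Here the opening is 115 mm wide; it is free inwards for 64 mm (then the roof's boss, and above it the knob, whose ends turn 18 mm from the axis) and open outwards and above, so fingers that close along the radius have most room
- door (a point): Middle of the tray's door station, 90 mm from the axis, 24 mm above the counter. The door is a light wooden curved panel with a roof, 76 degrees wide, that fills the opening when turned to it; this point then meets the loading point (5 degrees off still overlaps both edges)
- coaster: Round cork coaster, 80 mm across, 8 mm thick, fixed on the counter; origin at the centre of its underside. (The wall with the light switch behind the counter stands at x = 0.70: keep gripper and wrist clear of it)
- cup_red (a point): Centre of the inner floor of the red cup on the tray: round holder, inside 63 mm across with a slightly flared lip (74 mm outside), 19 mm deep, so a pot stands 31 mm out of it; a red tab marks the tray's rim beside it
- cup_yellow (a point): Centre of the inner floor of the yellow cup on the tray: round holder, inside 63 mm across with a slightly flared lip (74 mm outside), 19 mm deep, so a pot stands 31 mm out of it; a yellow tab marks the tray's rim beside it
- cup_green (a point): Centre of the inner floor of the green cup on the tray: round holder, inside 63 mm across with a slightly flared lip (74 mm outside), 19 mm deep, so a pot stands 31 mm out of it; a green tab marks the tray's rim beside it
- cup_white (a point): Centre of the inner floor of the white cup on the tray: round holder, inside 63 mm across with a slightly flared lip (74 mm outside), 19 mm deep, so a pot stands 31 mm out of it; a white tab marks the tray's rim beside it
- full_red: Full spice pot: low round glass pot filled with spice, red screw lid, 54 mm across, 50 mm tall (lid the top 17 mm), 105 to 210 g, standing on the counter at the start; origin at the centre of its base, z up. Thin glass: stands 40 N from each finger, no more. Its place is the red cup. May be absent
- full_yellow: Full spice pot: low round glass pot filled with spice, yellow screw lid, 54 mm across, 50 mm tall (lid the top 17 mm), 105 to 210 g, standing on the counter at the start; origin at the centre of its base, z up. Thin glass: stands 40 N from each finger, no more. Its place is the yellow cup. May be absent
- full_green: Full spice pot: low round glass pot filled with spice, green screw lid, 54 mm across, 50 mm tall (lid the top 17 mm), 105 to 210 g, standing on the counter at the start; origin at the centre of its base, z up. Thin glass: stands 40 N from each finger, no more. Its place is the green cup. May be absent
- full_white: Full spice pot: low round glass pot filled with spice, white screw lid, 54 mm across, 50 mm tall (lid the top 17 mm), 105 to 210 g, standing on the counter at the start; origin at the centre of its base, z up. Thin glass: stands 40 N from each finger, no more. Its place is the white cup. May be absent
- empty_red: Empty spice pot: clear glass with nothing in it, red screw lid, 54 mm across, 50 mm tall, 80 g, as delicate as the full ones, standing in the red cup inside the carousel at the start; origin at the centre of its base, z up. Only one of the four empty pots is present
- empty_yellow: Empty spice pot: clear glass with nothing in it, yellow screw lid, 54 mm across, 50 mm tall, 80 g, as delicate as the full ones, standing in the yellow cup inside the carousel at the start; origin at the centre of its base, z up. Only one of the four empty pots is present
- empty_green: Empty spice pot: clear glass with nothing in it, green screw lid, 54 mm across, 50 mm tall, 80 g, as delicate as the full ones, standing in the green cup inside the carousel at the start; origin at the centre of its base, z up. Only one of the four empty pots is present
- empty_white: Empty spice pot: clear glass with nothing in it, white screw lid, 54 mm across, 50 mm tall, 80 g, as delicate as the full ones, standing in the white cup inside the carousel at the start; origin at the centre of its base, z up. Only one of the four empty pots is present
- glass: Tea glass to be left alone: empty, tulip-shaped, 65 mm across, 87 mm tall; origin at its base

How it is judged:
By the outcome, as a careful person would: the job done as asked, in the order asked, and still so for the second after the job is handed in, with the robot touching nothing.
Of empty_red, empty_yellow, empty_green, empty_white only 1 to 1 are there at a start; the rules pass over those that are not, and their reading is None.
Of full_red, full_yellow, full_green, full_white only 2 to 4 are there at a start; the rules pass over those that are not, and their reading is None.
At some moment in a run one of full_red, full_yellow, full_green, full_white may be knocked a few centimetres aside while the robot is not near it.
It also fails if it takes over 210 s, if anything falls off the work surface, if the arm or the gripper's body presses on something with over 40 N, if the wrist force passes 120 N, or if a joint passes its speed limit or range.

### The arm

A 6-joint arm with a two-finger parallel gripper is mounted at the origin on the work surface; the furniture and walls round the work are solid. World frame = base frame: x ahead of the robot, y to its left, z up, the work surface at z = 0. Lengths are in m, angles in rad, forces in N, time in s.
With the tool pointing down it reaches from about 0.225 to 0.875 m from the base axis. Payload 3.4 kg.
Tool frame: the origin (TCP) lies on the centre line of the jaws, within the pads' length; the fingertips stand 14 mm ahead of it and the grasp point (between the pads) lies 5 mm behind it; z points along the fingers, y is the line along which they close (so a half turn about z gives the same grasp; the last joint's range is limited). The gripper opens to 85 mm and grips with 20 to 120 N. Pads are 22 mm wide; open, the fingers measure 114 mm over their backs; the gripper's body (76 mm by 85 mm) begins 54 mm behind the grasp point. The pads swing forward as they close: fully open they stand 13 mm farther back than shut.
Start: joints at [-0.121, 0.276, 1.505, -0, 1.361, -0.121], TCP at [0.575, -0, 0.245] pointing down, gripper open.
Joint ranges: [-2.89, 2.89], [-0.75, 2.08], [0.22, 2.7], [-1.18, 4.32], [0.11, 2.71], [-2.7, 2.7]. Speed limits (rad/s): [2.57, 2.57, 3.14, 3.14, 3.14, 3.14].

### API

Orientations are given as a unit quaternion [w, x, y, z].
In Python, from rig import manip, eyes gives the robot as it stands.
- The arm moves only by the shell command python3 -m creep 'ROWS' [FORCE]. ROWS is JSON, a list of rows, each a list of 5 numbers: the opening, from 0 (shut) to 1 (fully open), then the shift along the tool's x, y, z normalised to -1 to 1, where 1 is 0.5 m, then the turn about the tool's z normalised to -1 to 1, where 1 is 360 degrees. In form: [[fingers, dx, dy, dz, spin], ...]. A call has 1 to 10 rows; each row is the pose to reach, as a shift and turn from the pose commanded when the call began, along the tool's axes at that moment, turning the shorter way round; what a row does not reach only later rows make up. A row lasts 1/10 s, in which the tool goes at most 50 mm and 8.59 degrees, less where a joint would pass 70% of its speed; a pose out of reach is approached as far as the arm can. A call with a number of a shift or a turn outside -1 to 1 is refused whole. A call with a gripper value outside its range is refused whole. The fingers move at their own pace and stop on an object; FORCE is the grip in N (left out, the last holds). Time passes only in rows, so rows that repeat a pose let the fingers close. It gives the time, the measured TCP pose, the force, the opening and the grip force at its end, in the units of the state.
- manip.get_state(): the state, without advancing time (a new reading comes with each control period).
- eyes.get_image(name): name is "scene" or "side" or "wrist"; returns a dict with "frame" (420x560x3 uint8, red, green, blue), "fx", "fy", "cx", "cy" (pixels), "R" (3x3) and "t" (3): a world point X has camera coordinates R X + t. Camera axes: x right, y down, z forward; pixel columns grow to the right and rows downward; lengths in m; the calibration is good to about 2 mm. A picture is of the moment at which its call begins. There is no depth.
- manip.sign_off(): hands the job in; it is judged then, once.
Trained networks look in the newest picture that a camera, given by its name, has taken for a name from the list of things; names that differ only in an ending like _2 or _b are one class to them, and where a whole thing is asked for, a point or a joint stands for the part that bears it (a point fixed in the world has none). Each returns a list of dicts, best first, with "confidence" (0 to 1); they miss things now and then, are a little off and sometimes report something else, mostly with a low value. They report only what shows in the picture. A call takes as long as a camera call.
- eyes.regions_of(camera, label): "mask" (420x560 bool, what is visible of it) and "bbox" ([left, top, right, bottom] in pixels, round what is visible of it).
- eyes.place_of(camera, label): "centre" ([column, row] in pixels: a listed point, or the origin of a listed thing).
The state is a dict: "clock": time; "qpos": joint angles; "qd": joint speeds; "effort": joint torques, N m; "position": TCP position; "ee_rot": TCP orientation; "contact_force": force on the tool from outside, world axes, zero at the start; "moment": the same for the moment, N m; "width": finger opening in m; "gripper_force": force on a finger pad.
Only numpy, scipy, OpenCV 4.12 (cv2) and the standard library are available. Lean on these libraries where they do the work, as an engineer would, in place of code of your own. Each camera call takes 0.05 s, during which the arm holds its last target. There are 200 camera calls.

## Working session

There is one attempt and no reset: what is moved stays moved. The work goes in short steps, Python scripts to look and compute and a shell command to move; the robot and the scene stay as the last step left them, time stands still between calls to the robot, and variables do not carry over. Pictures are saved under pics/ and viewed, at most 16 in all, crops included, and the job is handed in when it is done.

```bash
ls; mkdir -p pics
python3 - <<'E'
from rig import manip, eyes
import cv2
s=manip.get_state();print(s)
for c in ["scene","side","wrist"]:
    d=eyes.get_image(c);cv2.imwrite(f"pics/{c}0.png",d["frame"][:,:,::-1]);print(c,d["fx"],d["cx"],d["cy"],d["R"],d["t"])
E
```

```text
pics
{'clock': 0.0, 'qpos': array([-1.21043536e-01,  2.76581050e-01,  1.50612833e+00, -1.72791837e-06,
        1.36070459e+00, -1.21021580e-01]), 'qd': array([ 5.10837101e-04,  6.69346249e-04,  6.59000285e-04, -8.04040448e-04,
       -3.32185373e-05,  3.03297121e-05]), 'effort': array([ 6.20495921e-04, -4.16768074e+01, -2.45808578e+01, -1.52056768e-04,
        1.11346930e-02,  1.69860516e-05]), 'position': array([5.74496013e-01, 3.02848663e-05, 2.44449559e-01]), 'ee_rot': array([-7.16446268e-04,  7.07114123e-01,  7.07098853e-01, -5.62139229e-04]), 'contact_force': array([ 0.32647851, -0.65740812,  0.34513119]), 'moment': array([ 0.01447   , -0.0057298 , -0.01664061]), 'gripper_force': 0.0, 'width': 0.08534872001187453}
scene 449.1365645899688 276.6407237549398 210.41260673284137 [[ 0.87582645 -0.48190788  0.02632153]
 [-0.21331921 -0.43545791 -0.87456922]
 [ 0.43292372  0.76035597 -0.48418577]] [-0.40603104  0.24455276  0.6173101 ]
side 438.3701419853973 277.47299951458325 207.37861208036608 [[ 0.64079701 -0.76770906  0.00141179]
 [-0.58708413 -0.49121496 -0.64345947]
 [ 0.49468316  0.41149806 -0.76547888]] [-0.25399795  0.40732486  0.61082341]
wrist 317.3187427761851 281.4086088091608 210.4707995890099 [[ 9.99999126e-01 -1.14301085e-04 -1.31737925e-03]
 [ 2.76770602e-04 -9.56098141e-01  2.93046528e-01]
 [-1.29303939e-03 -2.93046636e-01 -9.56097274e-01]] [-0.57318186 -0.03935999  0.37885056]
```

View pics/scene0.png

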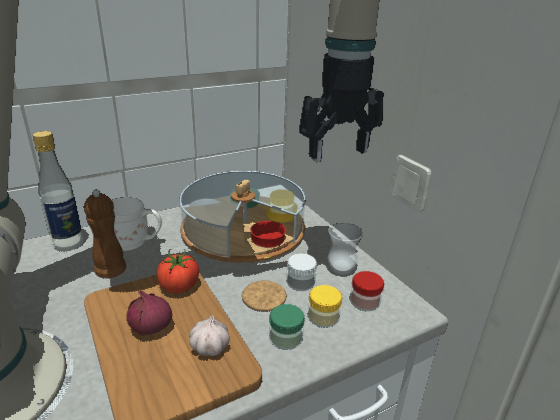

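View pics/side0.png

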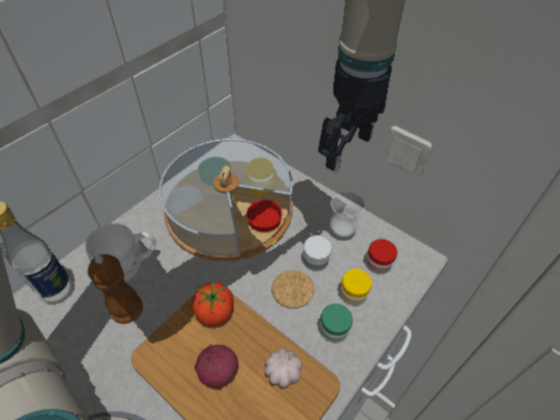

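```bash
cat > h.py <<'E'
from rig import manip, eyes
import numpy as np
L=["carousel","rotor","knob","opening","door","coaster","cup_red","cup_yellow","cup_green","cup_white","glass"]+[f"{a}_{c}" for a in("full","empty") for c in("red","yellow","green","white")]
def tri(views):
    # views: list of (img dict, px) -> point, residual px
    A=[];b=[]
    for d,p in views:
        r=np.array([(p[0]-d["cx"])/d["fx"],(p[1]-d["cy"])/d["fy"]])
        for i in (0,1):
            A.append(d["R"][i]-r[i]*d["R"][2]); b.append(r[i]*d["t"][2]-d["t"][i])
    A=np.array(A);b=np.array(b);X=np.linalg.lstsq(A,b,rcond=None)[0]
    e=[np.linalg.norm(proj(d,X)-p) for d,p in views]
    return X,max(e)
def proj(d,X):
    c=d["R"]@np.array(X)+d["t"]; return np.array([d["fx"]*c[0]/c[2]+d["cx"],d["fy"]*c[1]/c[2]+d["cy"]])
def onplane(d,p,z):
    r=d["R"].T@np.array([(p[0]-d["cx"])/d["fx"],(p[1]-d["cy"])/d["fy"],1]); o=-d["R"].T@d["t"]
    return o+r*(z-o[2])/r[2]
def place(c,l):
    r=eyes.place_of(c,l); return (np.array(r[0]["centre"]),r[0]["confidence"]) if r else (None,0)
E
python3 - <<'E'
from h import *
D={c:eyes.get_image(c) for c in("scene","side")}
for l in L:
    v=[];o=[]
    for c in D:
        p,k=place(c,l); o.append((None if p is None else p.round(),round(k,2)))
        if p is not None: v.append((D[c],p))
    X=tri(v) if len(v)==2 else None
    print(l,o,None if X is None else (X[0].round(4),round(X[1],1)))
E
```

```text
carousel [(array([241., 232.]), 0.79), (array([262., 180.]), 0.58)] (array([0.5084, 0.1664, 0.061 ]), np.float64(24.3))
rotor [(array([246., 227.]), 0.9), (array([233., 208.]), 0.75)] (array([0.5031, 0.2144, 0.0069]), np.float64(0.2))
knob [(array([241., 184.]), 0.87), (array([224., 173.]), 0.87)] (array([0.499 , 0.2245, 0.1095]), np.float64(0.6))
opening [(array([257., 239.]), 0.83), (None, 0)] None
door [(None, 0), (None, 0)] None
coaster [(array([284., 214.]), 0.68), (array([293., 290.]), 0.88)] (array([ 0.3791, -0.0846,  0.2099]), np.float64(29.0))
cup_red [(array([266., 237.]), 0.62), (array([261., 220.]), 0.89)] (array([0.5138, 0.1405, 0.0196]), np.float64(0.7))
cup_yellow [(array([279., 215.]), 0.66), (array([262., 178.]), 0.62)] (array([0.5971, 0.2197, 0.0168]), np.float64(2.7))
cup_green [(array([244., 197.]), 0.79), (array([344., 232.]), 0.52)] (array([ 0.3802, -0.0984,  0.2766]), np.float64(23.9))
cup_white [(array([242., 228.]), 0.39), (None, 0)] None
glass [(array([342., 269.]), 0.79), (array([344., 230.]), 0.55)] (array([ 0.6129,  0.0018, -0.0026]), np.float64(1.0))
full_red [(array([365., 302.]), 0.74), (array([376., 263.]), 0.67)] (array([ 0.5941, -0.0917, -0.0096]), np.float64(1.0))
full_yellow [(array([322., 316.]), 0.87), (array([350., 292.]), 0.75)] (array([ 0.5026, -0.0903, -0.0053]), np.float64(0.2))
full_green [(array([289., 338.]), 0.81), (array([331., 326.]), 0.63)] (array([ 0.4293, -0.1007, -0.0149]), np.float64(1.0))
full_white [(array([302., 280.]), 0.75), (array([318., 258.]), 0.68)] (array([ 0.5166, -0.0024,  0.0069]), np.float64(0.3))
empty_red [(None, 0), (None, 0)] None
empty_yellow [(array([281., 212.]), 0.63), (None, 0)] None
empty_green [(None, 0), (None, 0)] None
empty_white [(None, 0), (None, 0)] None
```

Run:
```python
from h import *
import cv2
D={c:eyes.get_image(c) for c in("scene","side","wrist")}
cv2.imwrite("pics/w1.png",cv2.resize(D["wrist"]["frame"][:,:,::-1],(800,600)))
for l in L:
    v=[];o=[]
    for c in D:
        p,k=place(c,l); o.append((None if p is None else p.round().tolist(),round(k,2)))
        if p is not None: v.append((D[c],p))
    X=tri(v) if len(v)>=2 else None
    print(l,o[2],None if X is None else (X[0].round(4),round(X[1],1)), None if o[2][0] is None else onplane(D["wrist"],o[2][0],0).round(4))
```

```text
carousel (None, 0) (array([0.4962, 0.2122, 0.0109]), np.float64(0.6)) None
rotor (None, 0) (array([0.497 , 0.2175, 0.0107]), np.float64(0.2)) None
knob (None, 0) (array([0.4986, 0.2174, 0.109 ]), np.float64(0.6)) None
opening ([291.0, 254.0], 0.4) (array([ 0.5075, -0.0104,  0.1211]), np.float64(95.6)) [ 0.5864 -0.0999  0.    ]
door (None, 0) None None
coaster ([167.0, 182.0], 0.88) (array([ 4.357e-01, -2.400e-03,  3.000e-04]), np.float64(2.3)) [ 0.4369 -0.0056  0.    ]
cup_red ([221.0, 48.0], 0.84) (array([0.5121, 0.1381, 0.0238]), np.float64(4.1)) [0.5098 0.1396 0.    ]
cup_yellow ([160.0, 262.0], 0.69) (array([ 0.4765, -0.0203,  0.169 ]), np.float64(19.7)) [ 0.4167 -0.1112  0.    ]
cup_green (None, 0) None None
cup_white (None, 0) None None
glass ([310.0, 180.0], 0.71) (array([ 0.6051, -0.0024,  0.0039]), np.float64(2.1)) [ 0.6083 -0.0032  0.    ]
full_red ([290.0, 254.0], 0.75) (array([ 0.586 , -0.0988,  0.0052]), np.float64(2.9)) [ 0.5851 -0.0999  0.    ]
full_yellow ([222.0, 252.0], 0.63) (array([ 0.4979, -0.0946,  0.0019]), np.float64(1.5)) [ 0.4978 -0.0971  0.    ]
full_green ([161.0, 263.0], 0.97) (array([ 0.4208, -0.1113,  0.0031]), np.float64(2.2)) [ 0.4178 -0.1126  0.    ]
full_white ([234.0, 179.0], 0.57) (array([ 0.5171, -0.    ,  0.0029]), np.float64(1.0)) [ 0.5174 -0.002   0.    ]
empty_red (None, 0) None None
empty_yellow (None, 0) None None
empty_green (None, 0) None None
empty_white (None, 0) None None
```

View pics/w1.png

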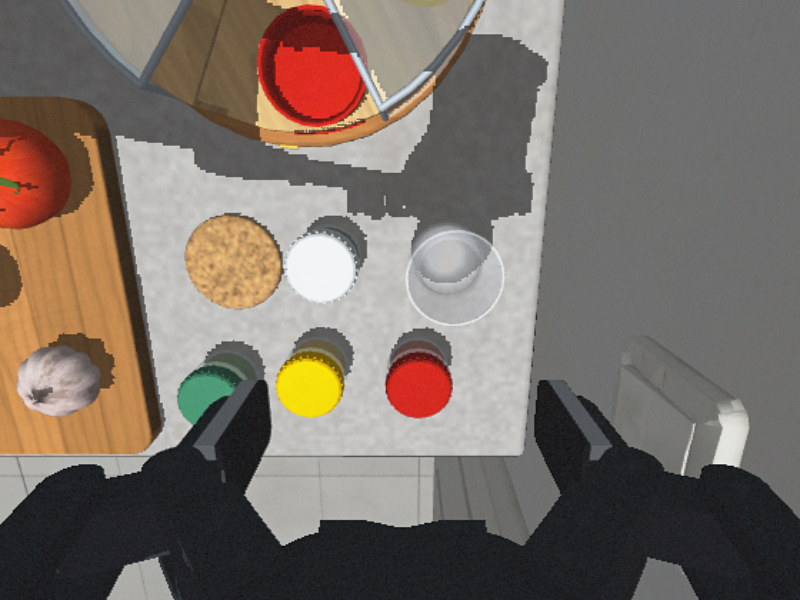

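```bash
python3 -m creep '[[1,0.1,-0.04,0,0],[1,0.2,-0.08,0,0],[1,0.3,-0.12,0,0],[1,0.36,-0.15,0,0],[1,0.36,-0.15,0,0],[1,0.36,-0.15,0,0]]' 20
python3 - <<'E'
from h import *
import cv2
D={c:eyes.get_image(c) for c in("scene","side","wrist")}
cv2.imwrite("pics/w2.png",cv2.resize(D["wrist"]["frame"][:,:,::-1],(800,600)))
for l in L:
    v=[];o=[]
    for c in D:
        p,k=place(c,l); o.append((None if p is None else p.round().tolist(),round(k,2)))
        if p is not None: v.append((D[c],p))
    X=tri(v) if len(v)>=2 else None
    print(l,o[2],None if X is None else (X[0].round(4),round(X[1],1)))
for x,y,z in ((.4986,.2174,.116),(.4962,.2174,0)): print(proj(D["wrist"],(x,y,z))*1.4286)
E
```

```text
clock: 5.75
position: [0.4998, 0.1807, 0.2455]
ee_rot: [0.001, 0.706, 0.708, 0.0]
contact_force: [-0.3, 0.7, 0.0]
width: 0.0853
gripper_force: 0.0
carousel ([281.0, 142.0], 0.56) (array([ 4.980e-01,  2.206e-01, -3.000e-04]), np.float64(1.4))
rotor ([279.0, 138.0], 0.63) (array([0.5005, 0.2229, 0.0047]), np.float64(3.7))
knob ([283.0, 151.0], 0.55) (array([0.4977, 0.2226, 0.1093]), np.float64(4.1))
opening ([279.0, 136.0], 0.18) (array([ 0.5123,  0.2177, -0.0291]), np.float64(14.2))
door (None, 0) None
coaster ([236.0, 312.0], 0.65) (array([ 0.4353, -0.0082, -0.0027]), np.float64(1.7))
cup_red ([295.0, 218.0], 0.84) (array([0.5149, 0.1375, 0.0259]), np.float64(1.6))
cup_yellow (None, 0) (array([0.5876, 0.2065, 0.0288]), np.float64(1.7))
cup_green ([276.0, 366.0], 0.59) (array([0.4557, 0.0139, 0.1417]), np.float64(46.7))
cup_white ([236.0, 310.0], 0.53) (array([0.4552, 0.111 , 0.1619]), np.float64(12.7))
glass ([360.0, 309.0], 0.88) (array([ 0.6094, -0.0008,  0.0046]), np.float64(2.6))
full_red ([344.0, 369.0], 0.64) (array([ 0.5869, -0.0982,  0.0049]), np.float64(1.7))
full_yellow ([279.0, 369.0], 0.67) (array([ 0.4952, -0.0994,  0.0037]), np.float64(1.3))
full_green ([226.0, 376.0], 0.79) (array([ 0.4201, -0.1118,  0.0042]), np.float64(1.1))
full_white ([296.0, 307.0], 0.92) (array([5.22e-01, 4.00e-04, 1.80e-03]), np.float64(2.2))
empty_red (None, 0) None
empty_yellow (None, 0) (array([0.5311, 0.1926, 0.0362]), np.float64(19.7))
empty_green ([294.0, 308.0], 0.42) None
empty_white (None, 0) None
[400.10810872 226.41021287]
[397.57777792 206.77077746]
```

View pics/w2.png

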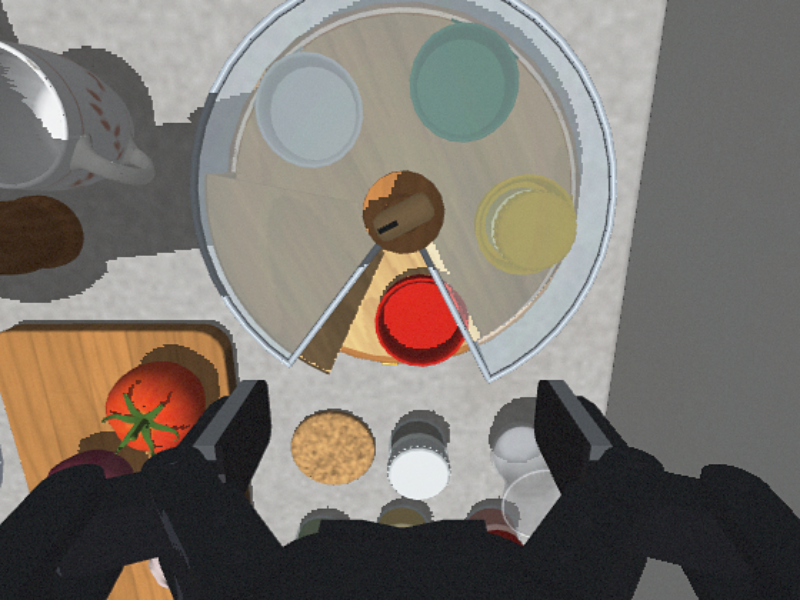

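Run:
```python
from h import *
D=eyes.get_image("wrist")
s=1/1.4286
P=[onplane(D,np.array(p)*s,.083)[:2] for p in [(291,362),(490,378),(197,190),(615,200),(213,100),(592,100)]]
P=np.array(P);A=np.c_[2*P,np.ones(len(P))];x=np.linalg.lstsq(A,(P**2).sum(1),rcond=None)[0]
c=x[:2];print("axis",c,"r",np.sqrt(x[2]+c@c),P.round(4))
m=onplane(D,np.array((390,365))*s,.008)[:2]
for n,q in(("edgeL",P[0]),("edgeR",P[1]),("brass",m)): print(n,np.degrees(np.arctan2(*(q-c)[::-1])))
a=onplane(D,np.array((380,228))*s,.116);b=onplane(D,np.array((430,202))*s,.116)
print("knob",(a+b)/2,np.degrees(np.arctan2(*(a-b)[1::-1])),np.linalg.norm(a-b))
for n,p,z in(("red",(421,321),.024),("redrim",(424,318),.043),("yellowlid",(537,226),.074),("green",(464,82),.043),("white",(309,110),.043)):
    q=onplane(D,np.array(p)*s,z)[:2];print(n,q,np.degrees(np.arctan2(*(q-c)[::-1])),np.linalg.norm(q-c))
```

```text
axis [0.50078754 0.22221566] r 0.13049406609977768 [[0.4213 0.1192]
 [0.5613 0.1068]
 [0.3711 0.2364]
 [0.6329 0.2302]
 [0.3874 0.2881]
 [0.6113 0.2881]]
edgeL -127.64628177536083
edgeR -62.31283893244129
brass -95.0121417770625
knob [0.50060295 0.2245463  0.116     ] -152.77747538762037 0.03158408041014424
red [0.51460369 0.12860539] -81.60420157142546 0.09462435800197097
redrim [0.51603984 0.13783504] -79.7540781990301 0.08574801797380875
yellowlid [0.58794607 0.21275695] -6.193676621804958 0.08767026327226304
green [0.54029326 0.30390444] 64.19100581638138 0.090740054701631
white [0.43620417 0.28666411] 135.0599131458622 0.09123932580734703
```

```bash
python3 -m creep '[[0.5,0.04,0.0,0,-0.0235],[0.5,0.082,0.001,0,-0.047],[0.5,0.082,0.001,0,-0.071],[0.5,0.082,0.001,0,-0.095],[0.5,0.082,0.001,0,-0.119],[0.5,0.082,0.001,0,-0.143],[0.5,0.082,0.001,0,-0.167],[0.5,0.082,0.001,0,-0.19],[0.5,0.082,0.001,0,-0.2],[0.5,0.082,0.001,0,-0.2]]' 20; python3 -m creep '[[0.5,0,0,0,-0.0235],[0.5,0,0,0,-0.047],[0.5,0,0,0,-0.071],[0.5,0,0,0,-0.095],[0.5,0,0,0,-0.119],[0.5,0,0,0,-0.127],[0.5,0,0,0,-0.127],[0.5,0,0,0,-0.127]]'
python3 - <<'E'
from h import *
from scipy.spatial.transform import Rotation as T
s=manip.get_state();w,x,y,z=s["ee_rot"];R=T.from_quat([x,y,z,w]).as_matrix();print(R.round(3),s["qpos"],s["position"])
e=np.array([.5005,.222,.106])-s["position"];print(R.T@e/.5,"tooly deg",np.degrees(np.arctan2(R[1,1],R[0,1])))
E
```

```text
clock: 9.8
position: [0.5005, 0.221, 0.2453]
ee_rot: [0.0, 0.157, 0.988, -0.0]
contact_force: [0.7, -0.1, -0.0]
width: 0.0425
gripper_force: 0.0
clock: 10.6
position: [0.5005, 0.221, 0.2453]
ee_rot: [0.0, -0.239, 0.971, -0.0]
contact_force: [-0.1, -0.8, -0.4]
width: 0.0426
gripper_force: 0.0
[[-0.886 -0.463  0.   ]
 [-0.463  0.886 -0.   ]
 [-0.    -0.    -1.   ]] [ 2.88627362e-01  2.33922361e-01  1.56365008e+00 -6.58214964e-05
  1.34393677e+00 -1.76394295e+00] [0.50053147 0.22098819 0.24531739]
[-0.00086251  0.00184445  0.27863469] tooly deg 117.60446393853228
```

```bash
python3 -m creep '[[0.5,0,0.002,0.08,0],[0.5,0,0.002,0.16,0],[0.5,0,0.002,0.22,0],[0.5,0,0.002,0.255,0],[0.5,0,0.002,0.279,0],[0.5,0,0.002,0.279,0],[0.1,0,0.002,0.279,0],[0,0,0.002,0.279,0],[0,0,0.002,0.279,0],[0,0,0.002,0.279,0]]' 40;  python3 -m creep '[[0,0,0,0,0],[0,0,0,0,0],[0,0,0,0,0],[0,0,0,0,0]]'
```

```text
clock: 11.6
position: [0.5008, 0.223, 0.1077]
ee_rot: [0.002, -0.239, 0.971, 0.001]
contact_force: [-2.4, 2.6, 5.8]
width: 0.0153
gripper_force: 72.7
clock: 12.0
position: [0.5008, 0.223, 0.1077]
ee_rot: [0.002, -0.239, 0.971, 0.001]
contact_force: [-2.6, 2.6, 5.2]
width: 0.0151
gripper_force: 72.6
```

```bash
python3 -m creep '[[0,0,0,0,0.02],[0,0,0,0,0.042],[0,0,0,0,0.064],[0,0,0,0,0.086],[0,0,0,0,0.108],[0,0,0,0,0.13],[0,0,0,0,0.152],[0,0,0,0,0.174],[0,0,0,0,0.196],[0,0,0,0,0.218]]' 40;  python3 -m creep '[[0,0,0,0,0.015],[0,0,0,0,0.023],[0,0,0,0,0.023],[0,0,0,0,0.023],[0.5,0,0,0,0.023],[0.5,0,0,0,0.023],[0.5,0,0,0,0.023],[0.5,0,0,-0.08,0.023],[0.5,0,0,-0.16,0.023],[0.5,0,0,-0.22,0.023]]' 20; python3 -m creep '[[1,0,0,-0.05,0],[1,0,0,-0.05,-0.02],[1,0,0,-0.05,-0.04],[1,0,0,-0.05,-0.06],[1,0,0,-0.05,-0.08],[1,0,0,-0.05,-0.1],[1,0,0,-0.05,-0.12],[1,0,0,-0.05,-0.14],[1,0,0,-0.05,-0.15],[1,0,0,-0.05,-0.15]]';  cat > m.py <<'E'
from h import *
from scipy.spatial.transform import Rotation as T
import sys
def move(t):
    s=manip.get_state();w,x,y,z=s["ee_rot"];R=T.from_quat([x,y,z,w]).as_matrix()
    print("pos",s["position"].round(4),"tooly",np.degrees(np.arctan2(R[1,1],R[0,1])).round(1),"q6",s["qpos"][5].round(2),"W",s["width"].round(4),"rows:",(R.T@(np.array(t)-s["position"])/.5).round(4))
if len(sys.argv)>3: move([float(a) for a in sys.argv[1:4]])
E
python3 - <<'E'
from m import *
import cv2
D=eyes.get_image("wrist"); cv2.imwrite("pics/w3.png",cv2.resize(D["frame"][:,:,::-1],(800,600)))
np.savez("v3.npz",**D)
move([.4927,.1323,.2])
E
```

```text
clock: 13.0
position: [0.5009, 0.2236, 0.1077]
ee_rot: [0.001, 0.431, 0.902, 0.002]
contact_force: [-1.9, 5.9, 5.2]
width: 0.015
gripper_force: 72.5
clock: 14.0
position: [0.5006, 0.2217, 0.2179]
ee_rot: [0.001, 0.493, 0.87, 0.0]
contact_force: [1.0, 0.4, 0.0]
width: 0.0431
gripper_force: 0.0
clock: 15.0
position: [0.5, 0.2216, 0.2406]
ee_rot: [-0.0, 0.044, 0.999, -0.0]
contact_force: [0.5, -0.3, -0.1]
width: 0.0854
gripper_force: 0.0Traceback (most recent call last):
  File "<stdin>", line 5, in <module>
  File "m.py", line 6, in move
    print("pos",s["position"].round(4),"tooly",np.degrees(np.arctan2(R[1,1],R[0,1])).round(1),"q6",s["qpos"][5].round(2),"W",s["width"].round(4),"rows:",(R.T@(np.array(t)-s["position"])/.5).round(4))
                                                                                                                             ^^^^^^^^^^^^^^^^
AttributeError: 'float' object has no attribute 'round'
```

View pics/w3.png

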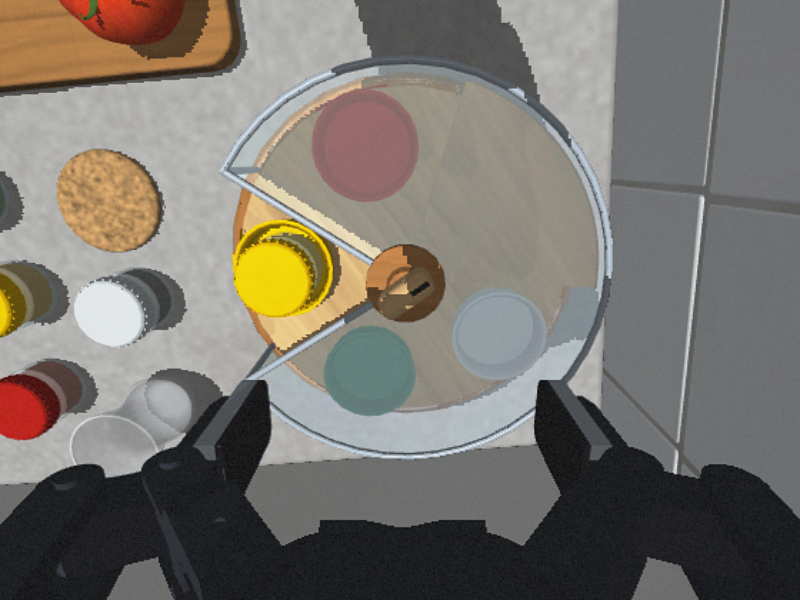

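```bash
sed -i 's/s\["width"\].round(4)/round(float(s["width"]),4)/' m.py
python3 - <<'E'
from m import *
import cv2
D={c:eyes.get_image(c) for c in("scene","wrist")}; v=[]
for c in D:
    p,k=place(c,"empty_yellow"); print(c,p,k, None if p is None else onplane(D[c],p,.024).round(4))
    if p is not None: v.append((D[c],p))
if len(v)>1: print(tri(v))
W=D["wrist"];s=1/1.4286;c=np.array([.5005,.222])
for n,p,z in(("lid",(272,279),.074),("cup",(283,270),.043),("knob",(407,285),.116),("edgeA",(224,170),.083),("edgeB",(252,378),.083)):
    q=onplane(W,np.array(p)*s,z)[:2];print(n,q.round(4),np.degrees(np.arctan2(*(q-c)[::-1])).round(1),np.linalg.norm(q-c).round(4))
f=onplane(W,np.array((420,289))*s,.116)-onplane(W,np.array((393,295))*s,.116)
# lid height from scene + wrist yellow top ellipse
x=proj(D["scene"],(.4927,.1323,.074)).astype(int);print("scene px",x)
f=D["scene"]["frame"][x[1]-45:x[1]+45,x[0]-60:x[0]+60,::-1];cv2.imwrite("pics/s3.png",cv2.resize(f,None,fx=6,fy=6,interpolation=cv2.INTER_CUBIC))
move([.4927,.1323,.2])
E
```

```text
scene [255.2 238.3] 0.68 [0.4902 0.1413 0.024 ]
wrist [199.9 184. ] 0.96 [0.4911 0.1299 0.024 ]
(array([0.48793209, 0.13245972, 0.0304317 ]), np.float64(1.8728000470550503))
lid [0.4916 0.1331] -95.7 0.0893
cup [0.4926 0.1325] -95.0 0.0899
knob [0.4926 0.2236] 168.8 0.0081
edgeA [0.4196 0.1188] -128.1 0.1312
edgeB [0.5586 0.1098] -62.6 0.1264
scene px [258 219]
pos [0.5    0.2218 0.2407] tooly 84.9 q6 -1.19 W 0.0854 rows: [-0.0013 -0.1796  0.0815]
```

View pics/s3.png

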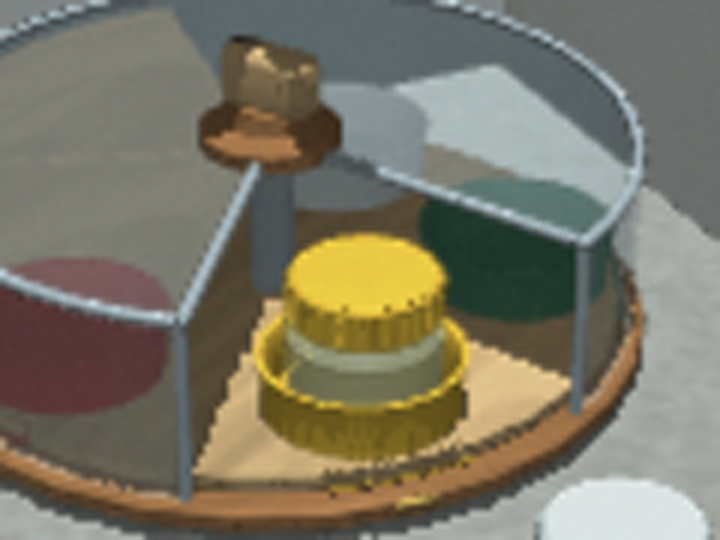

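```bash
python3 -m creep '[[0.9,0,-0.09,0.02,0],[0.9,0.0006,-0.1786,0.06,0],[0.9,0.0006,-0.1786,0.14,0],[0.9,0.0006,-0.1786,0.2,0],[0.9,0.0006,-0.1786,0.24,0],[0.9,0.0006,-0.1786,0.28,0],[0.9,0.0006,-0.1786,0.32,0],[0.9,0.0006,-0.1786,0.345,0],[0.9,0.0006,-0.1786,0.36,0],[0.9,0.0006,-0.1786,0.36,0]]' 20; python3 m.py .4918 .1329 .061;  python3 -m creep '[[0.8,0,0,0,0],[0.7,0,0,0,0],[0.65,0,0,0,0],[0.6,0,0,0,0],[0.55,0,0,0,0],[0.5,0,0,0,0],[0.5,0,0,0,0],[0.5,0,0,0,0],[0.5,0,0,0,0]]' 20
```

```text
clock: 16.25
position: [0.4914, 0.1329, 0.06]
ee_rot: [-0.001, 0.044, 0.999, -0.0]
contact_force: [0.0, 0.1, 0.6]
width: 0.0767
gripper_force: 0.0
pos [0.4914 0.1329 0.06  ] tooly 84.9 q6 -1.36 W 0.0767 rows: [-0.0007  0.0001 -0.0019]
clock: 17.15
position: [0.4925, 0.133, 0.0617]
ee_rot: [0.001, 0.044, 0.999, 0.0]
contact_force: [-0.2, 0.1, 6.1]
width: 0.0537
gripper_force: 20.9
```

```bash
python3 -m creep '[[0.5,0,0,-0.02,0],[0.5,0,0,-0.05,0],[0.5,0,0,-0.1,0],[0.5,0,0,-0.16,0],[0.5,0,0,-0.2,0],[0.5,0,0,-0.2,0],[0.5,0,0,-0.2,0]]' 20
python3 - <<'E'
from m import *
D=np.load("v3.npz");s=1/1.4286
print("coaster",onplane(D,np.array((108,200))*s,.008))
for n,p in (("white",(109,313)),("red",(26,407))):print(n,onplane(D,np.array(p)*s,.05))
move([.4355,-.004,.16])
E
```

```text
clock: 17.85
position: [0.4916, 0.1329, 0.1608]
ee_rot: [0.0, 0.044, 0.999, 0.0]
contact_force: [-0.3, 0.2, -1.4]
width: 0.0533
gripper_force: 21.5
coaster [ 0.43252786 -0.00467034  0.008     ]
white [5.12167505e-01 2.02532886e-04 5.00000000e-02]
red [ 0.58343574 -0.08727838  0.05      ]
pos [0.4916 0.1329 0.1608] tooly 85.0 q6 -1.36 W 0.0533 rows: [ 0.0877 -0.2826  0.0016]
```

```bash
python3 -m creep '[[0.5,0.022,-0.07,0,0],[0.5,0.045,-0.142,0,0],[0.5,0.067,-0.213,0,0],[0.5,0.0895,-0.284,0,0],[0.5,0.0895,-0.284,0.06,0],[0.5,0.0895,-0.284,0.12,0],[0.5,0.0895,-0.284,0.17,0],[0.5,0.0895,-0.284,0.21,0],[0.5,0.0895,-0.284,0.222,0],[0.5,0.0895,-0.284,0.222,0]]' 20; python3 m.py .4345 -.0045 .045
```

```text
clock: 18.85
position: [0.4334, -0.0043, 0.0484]
ee_rot: [-0.002, 0.044, 0.999, 0.0]
contact_force: [-0.5, 0.5, -0.5]
width: 0.0531
gripper_force: 21.7
pos [ 0.4334 -0.0043  0.0484] tooly 85.0 q6 -1.65 W 0.0531 rows: [-0.0023 -0.0001  0.0068]
```

```bash
python3 -m creep '[[0.5,-0.001,0,0.004,0],[0.5,-0.001,0,0.0075,0],[0.5,-0.001,0,0.0075,0],[0.6,-0.001,0,0.0075,0],[0.8,-0.001,0,0.0075,0],[0.85,-0.001,0,0.0075,0],[0.85,-0.001,0,0.0075,0],[0.85,-0.001,0,-0.08,0],[0.85,-0.001,0,-0.18,0],[0.85,-0.001,0,-0.25,0]]' 20; python3 -m creep '[[0.85,-0.09,-0.08,-0.05,0],[0.85,-0.14,-0.14,-0.1,0],[0.85,-0.14,-0.14,-0.12,0],[0.85,-0.14,-0.14,-0.12,0]]'
python3 - <<'E'
from m import *
import cv2
D=eyes.get_image("wrist"); cv2.imwrite("pics/w4.png",cv2.resize(D["frame"][:,:,::-1],(800,600)))
np.savez("v4.npz",**D)
move([.497,-.098,.2])
E
```

```text
clock: 19.85
position: [0.4362, -0.0047, 0.1776]
ee_rot: [0.001, 0.044, 0.999, -0.0]
contact_force: [0.9, 1.2, -0.2]
width: 0.0727
gripper_force: 0.0
clock: 20.25
position: [0.5014, -0.0823, 0.2369]
ee_rot: [0.003, 0.045, 0.999, -0.001]
contact_force: [-0.9, 0.2, 0.8]
width: 0.0724
gripper_force: 0.0
pos [ 0.4993 -0.0809  0.2351] tooly 84.9 q6 -1.78 W 0.0728 rows: [ 0.0016 -0.0345  0.0703]
```

View pics/w4.png

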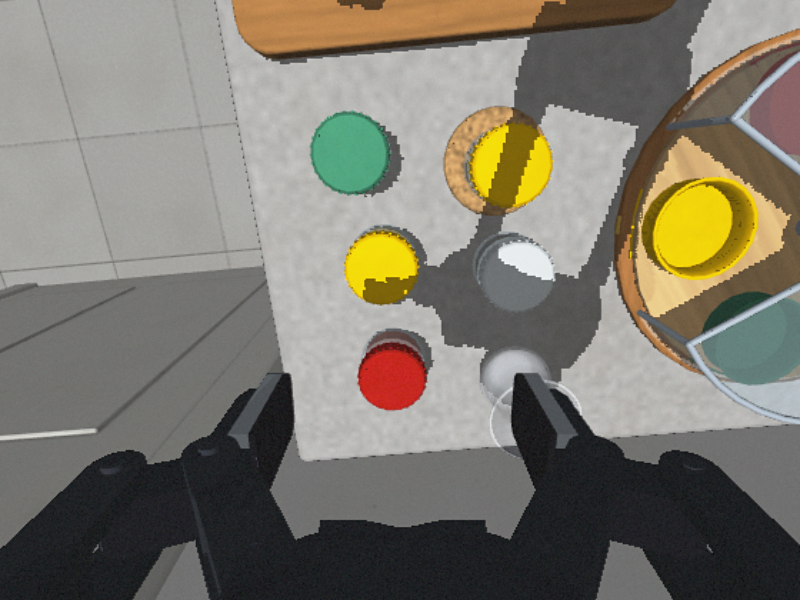

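Run:
```python
from m import *
D=np.load("v4.npz");s=1/1.4286
for n,p,z in (("green",(350,153),.05),("yellow",(381,268),.05),("red",(393,376),.05),("white",(515,272),.05),("empty",(511,166),.058),("coaster",(499,160),.008)):print(n,onplane(D,np.array(p)*s,z).round(4))
print(manip.get_state()["position"])
```

```text
green [ 0.4183 -0.1112  0.05  ]
yellow [ 0.4976 -0.0989  0.05  ]
red [ 0.5829 -0.0985  0.05  ]
white [ 0.509 -0.004  0.05 ]
empty [ 0.4359 -0.0073  0.058 ]
coaster [ 0.4324 -0.0049  0.008 ]
[ 0.49928048 -0.0808865   0.23514329]
```

```bash
python3 -m creep '[[0.9,0.0016,-0.0355,0.06,0],[0.9,0.0016,-0.0355,0.14,0],[0.9,0.0016,-0.0355,0.22,0],[0.9,0.0016,-0.0355,0.28,0],[0.9,0.0016,-0.0355,0.33,0],[0.9,0.0016,-0.0355,0.37,0],[0.9,0.0016,-0.0355,0.392,0],[0.9,0.0016,-0.0355,0.396,0],[0.7,0.0016,-0.0355,0.396,0],[0.6,0.0016,-0.0355,0.396,0]]' 20; python3 m.py .497 -.0985 .037; python3 -m creep '[[0.5,0,0,0,0],[0.5,0,0,0,0],[0.5,0,0,0,0],[0.5,0,0,0,0],[0.5,0,0,-0.02,0],[0.5,0,0,-0.06,0],[0.5,0,0,-0.12,0],[0.5,0,0,-0.2,0],[0.5,0,0,-0.25,0],[0.5,0,0,-0.25,0]]' 20; python3 m.py .4925 .1325 .165
```

```text
clock: 21.3
position: [0.4971, -0.0981, 0.0377]
ee_rot: [0.001, 0.044, 0.999, -0.0]
contact_force: [-0.4, -0.3, -0.8]
width: 0.0535
gripper_force: 21.4
pos [ 0.4971 -0.0981  0.0377] tooly 85.0 q6 -1.82 W 0.0535 rows: [ 0.0002 -0.0009  0.0015]
clock: 22.3
position: [0.499, -0.099, 0.1658]
ee_rot: [0.004, 0.044, 0.999, -0.001]
contact_force: [1.1, 0.5, -1.9]
width: 0.0533
gripper_force: 21.7
pos [ 0.499  -0.099   0.1658] tooly 85.0 q6 -1.82 W 0.0533 rows: [5.360e-02 4.601e-01 1.000e-04]
```

```bash
python3 -m creep '[[0.5,0.01,0.09,0,0],[0.5,0.02,0.18,0,0],[0.5,0.03,0.27,0,0],[0.5,0.04,0.36,0,0],[0.5,0.0494,0.44,0,0],[0.5,0.0494,0.4596,0,0],[0.5,0.0494,0.4596,0.04,0],[0.5,0.0494,0.4596,0.06,0],[0.5,0.0494,0.4596,0.06,0],[0.5,0.0494,0.4596,0.06,0]]' 20; python3 m.py .4925 .1325 .061;python3 - <<'E'
from m import *
import cv2
for c in ("wrist","scene"):
    D=eyes.get_image(c); np.savez(c+"5.npz",**D)
    if c=="wrist": cv2.imwrite("pics/w5.png",cv2.resize(D["frame"][:,:,::-1],(800,600)))
E
```

```text
clock: 23.3
position: [0.4919, 0.1323, 0.1313]
ee_rot: [-0.001, 0.044, 0.999, -0.0]
contact_force: [0.3, 0.2, -2.6]
width: 0.0535
gripper_force: 22.0
pos [0.4919 0.1323 0.1313] tooly 84.9 q6 -1.36 W 0.0535 rows: [-0.0012  0.0007  0.1407]
```

View pics/w5.png

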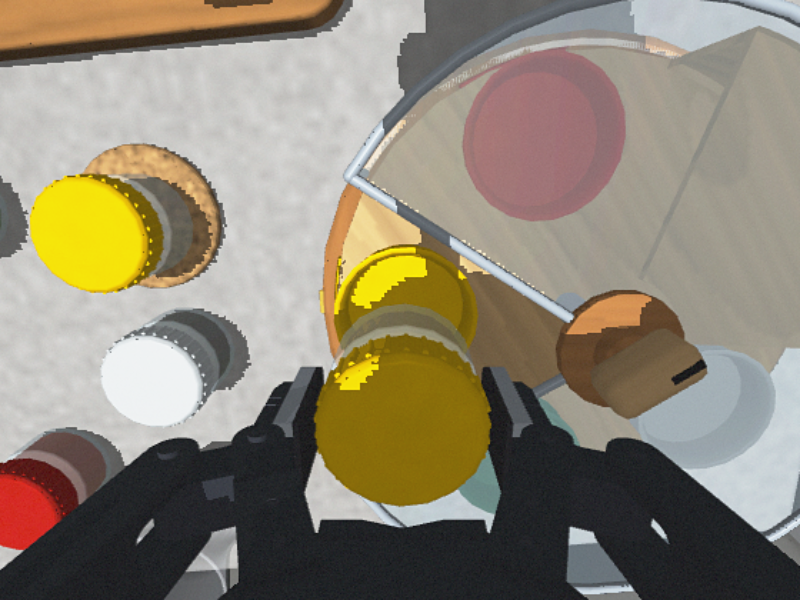

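Run:
```python
from m import *
D=np.load("wrist5.npz");s=1/1.4286
for n,p,z in (("lid",(403,418),.144),("cup",(405,311),.043)):print(n,onplane(D,np.array(p)*s,z).round(4))
move([.4925,.1325,.061])
```

```text
lid [0.4874 0.1314 0.144 ]
cup [0.4881 0.1325 0.043 ]
pos [0.4927 0.1324 0.1322] tooly 84.9 q6 -1.36 W 0.0532 rows: [6.000e-04 1.000e-04 1.424e-01]
```

```bash
python3 -m creep '[[0.5,0,0,0.03,0],[0.5,0,0,0.06,0],[0.5,0,0,0.085,0],[0.5,0,0,0.105,0],[0.5,0,0,0.12,0],[0.5,0,0,0.132,0],[0.5,0,0,0.138,0],[0.5,0,0,0.141,0],[0.5,0,0,0.141,0],[0.5,0,0,0.141,0]]' 20;python3 m.py .4925 .1325 .061
```

```text
clock: 24.4
position: [0.4926, 0.1331, 0.0617]
ee_rot: [0.001, 0.044, 0.999, 0.0]
contact_force: [0.0, -0.1, -0.6]
width: 0.0531
gripper_force: 22.1
pos [0.4926 0.1331 0.0617] tooly 85.0 q6 -1.36 W 0.0531 rows: [ 0.0001 -0.0011  0.0013]
```

```bash
python3 -m creep '[[0.6,0,0,0,0],[0.8,0,0,0,0],[0.9,0,0,0,0],[0.9,0,0,0,0],[0.9,0,0,-0.06,0],[0.9,0,0,-0.14,0],[0.9,0,0,-0.22,0],[0.7,0,0.09,-0.26,0.02],[0.5,0,0.1795,-0.26,0.04],[0.5,0,0.1795,-0.26,0.06]]' 20; python3 -m creep '[[0.5,0,0,0,0.0235],[0.5,0,0,0,0.047],[0.5,0,0,0,0.07],[0.5,0,0,0,0.09],[0.5,0,0,0,0.09],[0.5,0,0,0,0.09]]'
python3 - <<'E'
from m import *
import cv2
D=eyes.get_image("wrist"); np.savez("v6.npz",**D);cv2.imwrite("pics/w6.png",cv2.resize(D["frame"][:,:,::-1],(800,600)))
move([.5007,.2225,.1065])
E
```

```text
clock: 25.4
position: [0.5012, 0.2271, 0.1927]
ee_rot: [0.001, 0.231, 0.973, 0.002]
contact_force: [-0.3, -1.3, 0.0]
width: 0.0429
gripper_force: 0.0
clock: 26.0
position: [0.5, 0.2224, 0.1913]
ee_rot: [0.0, 0.492, 0.871, -0.0]
contact_force: [0.4, -0.1, -0.7]
width: 0.0427
gripper_force: 0.0
pos [0.5    0.2224 0.1913] tooly 31.1 q6 -0.25 W 0.0425 rows: [-0.0005  0.0014  0.1695]
```

View pics/w6.png

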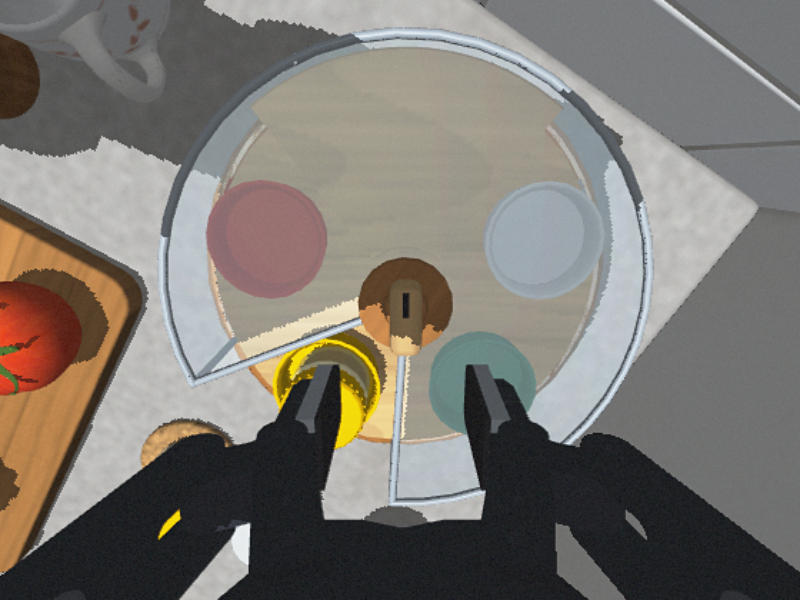

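```bash
python3 -m creep '[[0.5,0,0.001,0.06,0],[0.5,0,0.001,0.12,0],[0.5,0,0.001,0.155,0],[0.5,0,0.001,0.169,0],[0.5,0,0.001,0.169,0],[0.2,0,0.001,0.169,0],[0,0,0.001,0.169,0],[0,0,0.001,0.169,0],[0,0,0.001,0.169,0],[0,0,0.001,0.169,0]]' 40;  python3 -m creep '[[0,0,0,0,0.02],[0,0,0,0,0.042],[0,0,0,0,0.064],[0,0,0,0,0.086],[0,0,0,0,0.108],[0,0,0,0,0.13],[0,0,0,0,0.152],[0,0,0,0,0.174],[0,0,0,0,0.19],[0,0,0,0,0.2]]' 40; python3 -m creep '[[0,0,0,0,0],[0,0,0,0,0],[0.5,0,0,0,0],[0.5,0,0,0,0],[0.5,0,0,-0.04,0],[0.5,0,0,-0.12,0],[0.7,0,0,-0.2,0.02],[0.9,0,0,-0.22,0.04],[0.9,0,0,-0.22,0.06],[0.9,0,0,-0.22,0.08]]' 20; python3 m.py .4183 -.1112 .2
```

```text
clock: 27.05
position: [0.5014, 0.2229, 0.1083]
ee_rot: [0.001, 0.493, 0.87, 0.001]
contact_force: [-0.4, 0.4, 5.8]
width: 0.0151
gripper_force: 47.8
clock: 28.05
position: [0.5009, 0.2229, 0.1083]
ee_rot: [0.0, 0.911, 0.413, 0.001]
contact_force: [-0.5, -0.9, 7.7]
width: 0.0148
gripper_force: 47.7
clock: 29.05
position: [0.5006, 0.2227, 0.2173]
ee_rot: [-0.0, 0.985, 0.173, 0.001]
contact_force: [-0.3, -0.9, -1.0]
width: 0.0771
gripper_force: 0.0
pos [0.5006 0.2227 0.2173] tooly -70.1 q6 1.52 W 0.0771 rows: [-0.3818  0.572   0.0343]
```

```bash
python3 -m creep '[[0.9,-0.04,0.06,0,0.02],[0.9,-0.1,0.14,0,0.04],[0.9,-0.15,0.22,0,0.06],[0.9,-0.2,0.3,0,0.069],[0.9,-0.25,0.38,0,0.069],[0.9,-0.3,0.46,0,0.069],[0.9,-0.35,0.53,0,0.069],[0.9,-0.382,0.572,0,0.069],[0.9,-0.382,0.572,0,0.069],[0.9,-0.382,0.572,0,0.069]]' 20
cat >> h.py <<'E'
def lid(D,col,z=.05,near=None):
    import cv2
    H=cv2.cvtColor(D["frame"],cv2.COLOR_RGB2HSV); h,s,v=cv2.split(H)
    m={"green":(h>65)&(h<95)&(s>110),"yellow":(h>20)&(h<35)&(s>180),"red":((h<6)|(h>174))&(s>190)&(v>110),"white":(s<35)&(v>195)}[col].astype(np.uint8)
    m=cv2.morphologyEx(m,cv2.MORPH_OPEN,np.ones((3,3)))
    n,lb,st,ce=cv2.connectedComponentsWithStats(m); out=[]
    for i in range(1,n):
        if st[i,4]<300: continue
        cs,_=cv2.findContours((lb==i).astype(np.uint8),0,2); q=cv2.convexHull(max(cs,key=len))
        if len(q)<5: continue
        (a,b),ax,_=cv2.fitEllipse(q); X=onplane(D,(a,b),z)
        c=D["R"]@X+D["t"]; out.append((X.round(4),int(st[i,4]),"dia_mm",(np.array(ax)*c[2]/D["fx"]*1000).round(0)))
    return out
E
cat > look.py <<'E'
from m import *
from h import lid
import cv2
def look(col,z=.05):
    D=eyes.get_image("wrist"); np.savez("last.npz",**D); cv2.imwrite("pics/last.png",cv2.resize(D["frame"][:,:,::-1],(800,600)))
    for r in lid(D,col,z): print(r)
if __name__=="__main__": look(sys.argv[4]); move([float(a) for a in sys.argv[1:4]])
E
python3 look.py .4183 -.1112 .037 green
```

```text
clock: 30.05
position: [0.4196, -0.1117, 0.2166]
ee_rot: [-0.0, 0.999, -0.042, -0.0]
contact_force: [0.4, 0.2, 0.5]
width: 0.077
gripper_force: 0.0
pos [ 0.4196 -0.1117  0.2166] tooly -94.8 q6 1.23 W 0.077 rows: [-0.0025 -0.0005  0.3592]
(array([0.4933, 0.1246, 0.05  ]), 3085, 'dia_mm', array([63., 80.]))
(array([ 0.4114, -0.1133,  0.05  ]), 1210, 'dia_mm', array([32., 50.]))
pos [ 0.4197 -0.1111  0.2166] tooly -94.7 q6 1.23 W 0.077 rows: [-0.0028  0.0007  0.3593]
```

View pics/last.png

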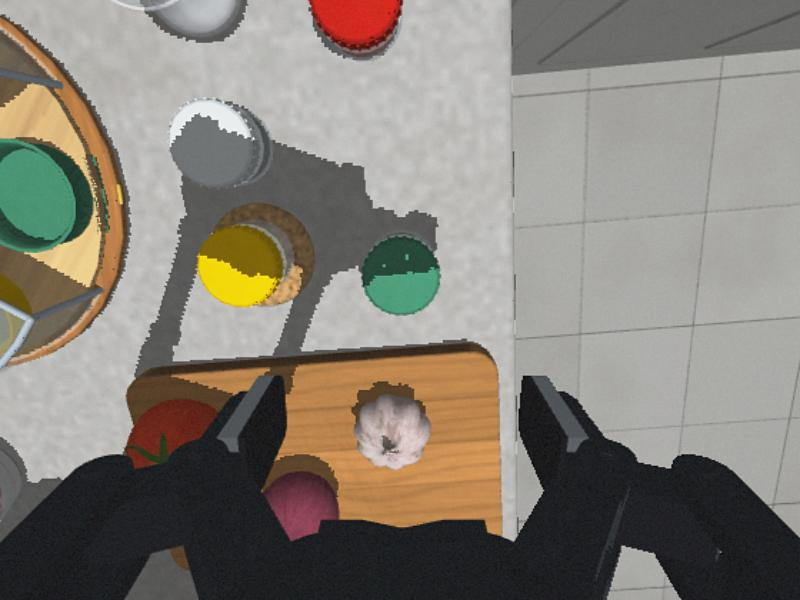

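Run:
```python
from m import *
D=np.load("last.npz");X=onplane(D,np.array((401,274))/1.4286,.05);print(X, onplane(D,np.array((40,194))/1.4286,.043))
move([X[0],X[1],.037])
```

```text
[ 0.42161551 -0.11268136  0.05      ] [0.49276321 0.11681443 0.043     ]
pos [ 0.4197 -0.1111  0.2166] tooly -94.7 q6 1.23 W 0.077 rows: [0.004  0.0031 0.3593]
```

```bash
python3 -m creep '[[0.9,0.001,0.002,0.06,0],[0.9,0.001,0.002,0.14,0],[0.9,0.001,0.002,0.22,0],[0.9,0.001,0.002,0.28,0],[0.9,0.001,0.002,0.32,0],[0.9,0.001,0.002,0.345,0],[0.9,0.001,0.002,0.359,0],[0.9,0.001,0.002,0.359,0],[0.7,0.001,0.002,0.359,0],[0.6,0.001,0.002,0.359,0]]' 20; python3 -m creep '[[0.5,0,0,0,0],[0.5,0,0,0,0],[0.5,0,0,0,0],[0.5,0,0,0,0],[0.5,0,0,-0.02,0],[0.5,0,0,-0.06,0],[0.5,0,0,-0.12,0],[0.5,0,0,-0.2,0],[0.5,0,0,-0.25,0],[0.5,0,0,-0.25,0]]' 20; python3 m.py .4925 .1325 .165
```

```text
clock: 31.1
position: [0.421, -0.1126, 0.0382]
ee_rot: [0.0, 0.999, -0.041, 0.001]
contact_force: [0.1, 1.4, -0.1]
width: 0.0532
gripper_force: 21.0
clock: 32.1
position: [0.4223, -0.114, 0.1661]
ee_rot: [0.002, 0.999, -0.041, 0.004]
contact_force: [0.8, -0.8, -1.4]
width: 0.0531
gripper_force: 21.8
pos [ 0.4223 -0.114   0.1661] tooly -94.7 q6 1.23 W 0.0531 rows: [ 0.0996 -0.5028  0.0013]
```

```bash
python3 -m creep '[[0.5,0.018,-0.09,0,0],[0.5,0.036,-0.18,0,0],[0.5,0.054,-0.27,0,0],[0.5,0.073,-0.36,0,0],[0.5,0.09,-0.44,0,0],[0.5,0.103,-0.5,0,0],[0.5,0.103,-0.5,0.04,0],[0.5,0.103,-0.5,0.06,0],[0.5,0.103,-0.5,0.06,0],[0.5,0.103,-0.5,0.06,0]]' 20; python3 look.py .4925 .1325 .061 green
```

```text
clock: 33.1
position: [0.4913, 0.1315, 0.1318]
ee_rot: [0.0, 0.999, -0.041, -0.001]
contact_force: [0.8, 0.4, -1.0]
width: 0.0534
gripper_force: 22.0
pos [0.4913 0.1315 0.1318] tooly -94.7 q6 1.78 W 0.0534 rows: [ 0.0024 -0.0023  0.1417]
(array([0.5228, 0.1188, 0.05  ]), 301, 'dia_mm', array([ 9., 28.]))
(array([0.3971, 0.1159, 0.05  ]), 506, 'dia_mm', array([16., 32.]))
pos [0.4919 0.1315 0.1324] tooly -94.7 q6 1.78 W 0.0532 rows: [ 0.0011 -0.0021  0.1428]
```

View pics/last.png

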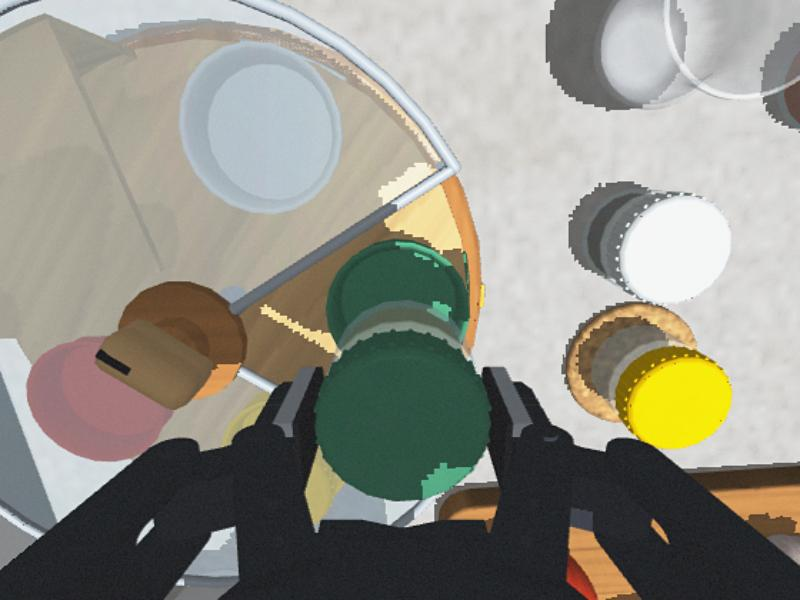

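Run:
```python
from m import *
D=np.load("last.npz");s=1/1.4286
a=onplane(D,np.array((403,415))*s,.1445);b=onplane(D,np.array((398,308))*s,.043);print(a,b)
s=manip.get_state()["position"];move([s[0]+b[0]-a[0],s[1]+b[1]-a[1],.0615])
```

```text
[0.49484523 0.12945625 0.1445    ] [0.49459705 0.13164621 0.043     ]
pos [0.4919 0.1315 0.1324] tooly -94.7 q6 1.78 W 0.0532 rows: [-0.0008 -0.0044  0.1418]
```

```bash
python3 -m creep '[[0.5,0,-0.003,0.03,0],[0.5,0,-0.003,0.06,0],[0.5,0,-0.003,0.085,0],[0.5,0,-0.003,0.105,0],[0.5,0,-0.003,0.12,0],[0.5,0,-0.003,0.132,0],[0.5,0,-0.003,0.138,0],[0.5,0,-0.003,0.141,0],[0.5,0,-0.003,0.141,0],[0.5,0,-0.003,0.141,0]]' 20;python3 m.py .5007 .2225 .19
```

```text
clock: 34.15
position: [0.4925, 0.1338, 0.0622]
ee_rot: [-0.0, 0.999, -0.041, 0.001]
contact_force: [-0.5, -0.1, -0.4]
width: 0.0532
gripper_force: 22.0
pos [0.4925 0.1338 0.0622] tooly -94.7 q6 1.78 W 0.0532 rows: [ 0.0022 -0.1782 -0.2556]
```

```bash
python3 -m creep '[[0.6,0,0,0.001,0],[0.8,0,0,0.001,0],[0.9,0,0,0.001,0],[0.9,0,0,0.001,0],[0.9,0,0,-0.06,0],[0.9,0,0,-0.14,0],[0.9,0,0,-0.22,0],[0.7,0,-0.09,-0.256,-0.02],[0.5,0.002,-0.178,-0.256,-0.04],[0.5,0.002,-0.178,-0.256,-0.06]]' 20; python3 -m creep '[[0.5,0,0,0,-0.0235],[0.5,0,0,0,-0.047],[0.5,0,0,0,-0.07],[0.5,0,0,0,-0.089],[0.5,0,0,0,-0.089],[0.5,0,0,0,-0.089]]'; python3 look.py .5007 .2225 .1065 green
```

```text
clock: 35.15
position: [0.5014, 0.227, 0.1909]
ee_rot: [-0.002, 0.988, 0.151, 0.002]
contact_force: [-0.8, -1.9, -0.9]
width: 0.0427
gripper_force: 0.0
clock: 35.75
position: [0.5002, 0.2224, 0.1897]
ee_rot: [-0.0, 0.911, 0.413, -0.0]
contact_force: [0.5, 0.4, 0.5]
width: 0.0429
gripper_force: 0.0
pos [0.5002 0.2224 0.1897] tooly -41.2 q6 1.01 W 0.0429 rows: [0.0009 0.0006 0.1663]
(array([0.4722, 0.1405, 0.05  ]), 586, 'dia_mm', array([25., 55.]))
pos [0.5002 0.2223 0.1897] tooly -41.2 q6 1.01 W 0.043 rows: [0.0009 0.0005 0.1664]
```

```bash
python3 -m creep '[[0.5,0.001,0.001,0.06,0],[0.5,0.001,0.001,0.12,0],[0.5,0.001,0.001,0.155,0],[0.5,0.001,0.001,0.166,0],[0.5,0.001,0.001,0.166,0],[0.2,0.001,0.001,0.166,0],[0,0.001,0.001,0.166,0],[0,0.001,0.001,0.166,0],[0,0.001,0.001,0.166,0],[0,0.001,0.001,0.166,0]]' 40;  python3 -m creep '[[0,0,0,0,0.02],[0,0,0,0,0.042],[0,0,0,0,0.064],[0,0,0,0,0.086],[0,0,0,0,0.108],[0,0,0,0,0.13],[0,0,0,0,0.152],[0,0,0,0,0.174],[0,0,0,0,0.19],[0,0,0,0,0.2]]' 40; python3 -m creep '[[0,0,0,0,0],[0,0,0,0,0],[0.5,0,0,0,0],[0.5,0,0,0,0],[0.5,0,0,-0.04,0],[0.5,0,0,-0.12,0],[0.7,0,0,-0.2,0],[0.9,0,0,-0.22,-0.02],[0.9,0,0,-0.22,-0.04],[0.9,0,0,-0.22,-0.051]]' 20; python3 m.py .515 -.001 .2166
```

```text
clock: 36.8
position: [0.5013, 0.2233, 0.1083]
ee_rot: [-0.0, 0.91, 0.414, 0.001]
contact_force: [-2.8, 3.5, 5.2]
width: 0.0154
gripper_force: 47.8
clock: 37.8
position: [0.5013, 0.2232, 0.1083]
ee_rot: [-0.001, 0.98, -0.201, 0.001]
contact_force: [-2.3, 2.9, 5.8]
width: 0.0154
gripper_force: 47.6
clock: 38.8
position: [0.5014, 0.2221, 0.2174]
ee_rot: [0.0, 0.999, -0.039, 0.001]
contact_force: [0.2, 0.3, -1.1]
width: 0.0773
gripper_force: 0.0
pos [0.5014 0.2221 0.2174] tooly -94.5 q6 1.94 W 0.0773 rows: [0.0618 0.4427 0.0019]
```

```bash
python3 -m creep '[[0.9,0.012,0.09,0,0],[0.9,0.025,0.18,0,0],[0.9,0.038,0.27,0,0],[0.9,0.05,0.36,0,0],[0.9,0.062,0.42,0,0],[0.9,0.062,0.443,0,0],[0.9,0.062,0.443,0,0],[0.9,0.062,0.443,0,0]]' 20
python3 - <<'E'
from look import *
look("white")
D=np.load("last.npz")
r=eyes.regions_of("wrist","full_white")
for q in r[:2]:
    b=np.array(q["bbox"]);print(b,q["confidence"],q["mask"].sum(),onplane(D,(b[:2]+b[2:])/2,.05))
p,k=place("wrist","full_white");print(p,k,onplane(D,p,0) if p is not None else 0)
move([.515,-.001,.037])
E
```

```text
clock: 39.6
position: [0.5136, -0.0001, 0.2167]
ee_rot: [-0.0, 0.999, -0.041, -0.0]
contact_force: [0.0, -0.1, -0.6]
width: 0.0768
gripper_force: 0.0
(array([0.6181, 0.1932, 0.05  ]), 362, 'dia_mm', array([18., 94.]))
(array([ 0.506, -0.003,  0.05 ]), 1161, 'dia_mm', array([31., 51.]))
(array([0.4993, 0.1184, 0.05  ]), 1364, 'dia_mm', array([45., 52.]))
[256.3 159.9 309.4 219.3] 0.97 2609 [ 0.51754411 -0.00323062  0.05      ]
[285.2 183.6] 0.64 [ 0.51238019 -0.00563794  0.        ]
pos [5.137e-01 5.000e-04 2.168e-01] tooly -94.6 q6 1.52 W 0.0768 rows: [0.003  0.003  0.3596]
```

```bash
python3 -m creep '[[0.9,0,0.005,0.06,0],[0.9,0,0.005,0.14,0],[0.9,0,0.005,0.22,0],[0.9,0,0.005,0.28,0],[0.9,0,0.005,0.32,0],[0.9,0,0.005,0.345,0],[0.9,0,0.005,0.359,0],[0.9,0,0.005,0.359,0],[0.7,0,0.005,0.359,0],[0.6,0,0.005,0.359,0]]' 20; python3 -m creep '[[0.5,0,0,0,0],[0.5,0,0,0,0],[0.5,0,0,0,0],[0.5,0,0,0,0],[0.5,0,0,-0.02,0],[0.5,0,0,-0.06,0],[0.5,0,0,-0.12,0],[0.5,0,0,-0.2,0],[0.5,0,0,-0.25,0],[0.5,0,0,-0.25,0]]' 20; python3 m.py .4925 .133 .165
```

```text
clock: 40.75
position: [0.5145, -0.003, 0.0384]
ee_rot: [-0.0, 0.999, -0.041, 0.001]
contact_force: [-0.8, 1.0, -0.5]
width: 0.0531
gripper_force: 21.2
clock: 41.75
position: [0.5159, -0.0041, 0.1662]
ee_rot: [0.001, 0.999, -0.041, 0.004]
contact_force: [1.1, 0.5, -1.7]
width: 0.0533
gripper_force: 22.0
pos [ 0.5159 -0.0041  0.1662] tooly -94.7 q6 1.51 W 0.0533 rows: [-0.069  -0.2694  0.0015]
```

```bash
python3 -m creep '[[0.5,-0.02,-0.08,0,0],[0.5,-0.04,-0.17,0,0],[0.5,-0.066,-0.25,0,0],[0.5,-0.066,-0.269,0,0],[0.5,-0.066,-0.269,0.04,0],[0.5,-0.066,-0.269,0.06,0],[0.5,-0.066,-0.269,0.06,0],[0.5,-0.066,-0.269,0.06,0]]' 20; python3 look.py .4925 .133 .0615 white
```

```text
clock: 42.55
position: [0.4915, 0.1326, 0.1318]
ee_rot: [0.0, 0.999, -0.041, -0.001]
contact_force: [0.7, 0.4, -1.7]
width: 0.0532
gripper_force: 22.3
pos [0.4915 0.1326 0.1318] tooly -94.7 q6 1.78 W 0.0532 rows: [ 0.0021 -0.001   0.1406]
(array([0.5924, 0.3338, 0.05  ]), 2352, 'dia_mm', array([ 44., 189.]))
(array([0.6257, 0.1807, 0.05  ]), 461, 'dia_mm', array([ 8., 55.]))
(array([0.5913, 0.153 , 0.05  ]), 1467, 'dia_mm', array([ 51., 133.]))
(array([0.6323, 0.1103, 0.05  ]), 6437, 'dia_mm', array([ 89., 144.]))
(array([0.6058, 0.0053, 0.05  ]), 559, 'dia_mm', array([13., 37.]))
(array([0.6001, 0.0257, 0.05  ]), 681, 'dia_mm', array([16., 26.]))
(array([ 0.5023, -0.0017,  0.05  ]), 36107, 'dia_mm', array([185., 220.]))
(array([0.4922, 0.3257, 0.05  ]), 917, 'dia_mm', array([16., 56.]))
(array([0.3912, 0.1108, 0.05  ]), 824, 'dia_mm', array([26., 55.]))
(array([0.4239, 0.313 , 0.05  ]), 478, 'dia_mm', array([30., 63.]))
pos [0.492  0.1327 0.1323] tooly -94.7 q6 1.78 W 0.0533 rows: [ 0.0009 -0.0006  0.1416]
```

View pics/last.png

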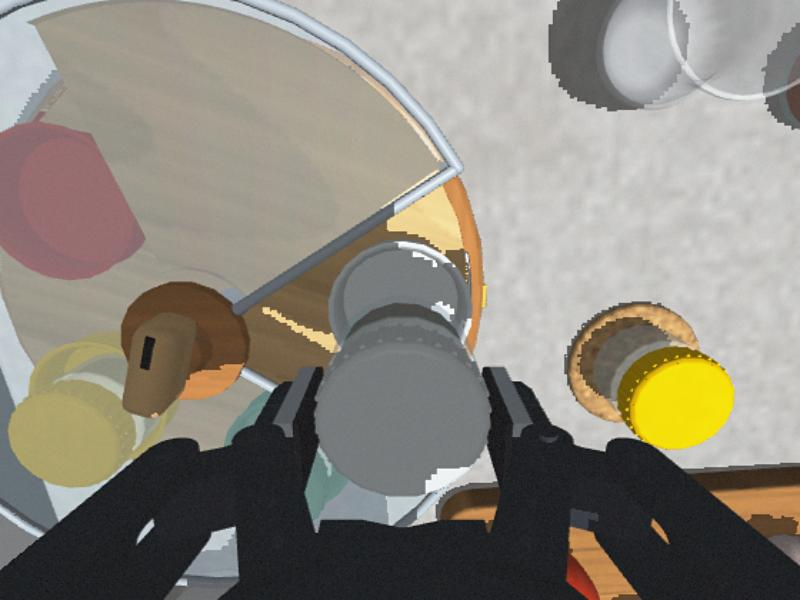

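Run:
```python
from m import *
D=np.load("last.npz");s=1/1.4286
a=onplane(D,np.array((402,409))*s,.1445);b=onplane(D,np.array((400,310))*s,.043);print(a,b)
s=manip.get_state()["position"];move([s[0]+b[0]-a[0],s[1]+b[1]-a[1],.0615])
```

```text
[0.49707216 0.13072488 0.1445    ] [0.49372706 0.13187168 0.043     ]
pos [0.492  0.1327 0.1323] tooly -94.7 q6 1.78 W 0.0533 rows: [-0.0069 -0.0018  0.1416]
```

```bash
python3 -m creep '[[0.5,-0.005,-0.001,0.03,0],[0.5,-0.005,-0.001,0.06,0],[0.5,-0.005,-0.001,0.085,0],[0.5,-0.005,-0.001,0.105,0],[0.5,-0.005,-0.001,0.12,0],[0.5,-0.005,-0.001,0.132,0],[0.5,-0.005,-0.001,0.138,0],[0.5,-0.005,-0.001,0.141,0],[0.5,-0.005,-0.001,0.141,0],[0.5,-0.005,-0.001,0.141,0]]' 20;python3 m.py .5007 .2225 .19
```

```text
clock: 43.6
position: [0.4897, 0.1341, 0.0623]
ee_rot: [-0.0, 0.999, -0.041, 0.001]
contact_force: [-0.0, -1.2, 1.3]
width: 0.0532
gripper_force: 22.5
pos [0.4897 0.1341 0.0623] tooly -94.7 q6 1.78 W 0.0532 rows: [ 0.0078 -0.1781 -0.2553]
```

```bash
python3 -m creep '[[0.6,0,0,0.001,0],[0.8,0,0,0.001,0],[0.9,0,0,0.001,0],[0.9,0,0,0.001,0],[0.9,0,0,-0.06,0],[0.9,0,0,-0.14,0],[0.9,0,0,-0.22,0],[0.7,0.004,-0.09,-0.256,-0.02],[0.5,0.008,-0.178,-0.256,-0.04],[0.5,0.008,-0.178,-0.256,-0.06]]' 20; python3 -m creep '[[0.5,0,0,0,-0.0235],[0.5,0,0,0,-0.047],[0.5,0,0,0,-0.07],[0.5,0,0,0,-0.093],[0.5,0,0,0,-0.116],[0.5,0,0,0,-0.139],[0.5,0,0,0,-0.162],[0.5,0,0,0,-0.185],[0.5,0,0,0,-0.2],[0.5,0,0,0,-0.2]]';  python3 -m creep '[[0.5,0,0,0,-0.0235],[0.5,0,0,0,-0.047],[0.5,0,0,0,-0.07],[0.5,0,0,0,-0.093],[0.5,0,0,0,-0.116],[0.5,0,0,0,-0.139],[0.5,0,0,0,-0.162],[0.5,0,0,0,-0.185],[0.5,0,0,0,-0.189],[0.5,0,0,0,-0.189]]'; python3 look.py .5007 .2225 .1065 green
```

```text
clock: 44.6
position: [0.5018, 0.2272, 0.1909]
ee_rot: [-0.002, 0.988, 0.151, 0.002]
contact_force: [-0.3, -1.6, -0.5]
width: 0.0425
gripper_force: 0.0
clock: 45.6
position: [0.5004, 0.2225, 0.1896]
ee_rot: [-0.0, 0.714, 0.7, -0.0]
contact_force: [1.0, 0.5, -0.3]
width: 0.0428
gripper_force: 0.0
clock: 46.6
position: [0.5004, 0.2225, 0.1897]
ee_rot: [-0.0, 0.201, 0.98, -0.0]
contact_force: [0.9, -0.1, -0.8]
width: 0.0427
gripper_force: 0.0
pos [0.5004 0.2225 0.1897] tooly 66.8 q6 -0.87 W 0.0427 rows: [-0.0005  0.0002  0.1664]
pos [0.5005 0.2224 0.1898] tooly 66.8 q6 -0.87 W 0.0428 rows: [-0.0004  0.0003  0.1665]
```

```bash
python3 -m creep '[[0.5,0,0,0.06,0],[0.5,0,0,0.12,0],[0.5,0,0,0.155,0],[0.5,0,0,0.166,0],[0.5,0,0,0.166,0],[0.2,0,0,0.166,0],[0,0,0,0.166,0],[0,0,0,0.166,0],[0,0,0,0.166,0],[0,0,0,0.166,0]]' 40;  python3 -m creep '[[0,0,0,0,0.02],[0,0,0,0,0.042],[0,0,0,0,0.064],[0,0,0,0,0.086],[0,0,0,0,0.108],[0,0,0,0,0.13],[0,0,0,0,0.152],[0,0,0,0,0.174],[0,0,0,0,0.19],[0,0,0,0,0.2]]' 40;python3 -m creep '[[0,0,0,0,0.02],[0,0,0,0,0.042],[0,0,0,0,0.064],[0,0,0,0,0.086],[0,0,0,0,0.108],[0,0,0,0,0.13],[0,0,0,0,0.152],[0,0,0,0,0.174],[0,0,0,0,0.19],[0,0,0,0,0.2]]' 40; python3 -m creep '[[0,0,0,0,0],[0,0,0,0,0],[0.5,0,0,0,0],[0.5,0,0,0,0],[0.5,0,0,-0.04,0],[0.5,0,0,-0.12,0],[0.7,0,0,-0.2,0],[0.9,0,0,-0.22,0.02],[0.9,0,0,-0.22,0.04],[0.9,0,0,-0.22,0.049]]' 20; python3 m.py .584 -.0985 .2166
```

```text
clock: 47.65
position: [0.5017, 0.2231, 0.1083]
ee_rot: [0.001, 0.2, 0.98, 0.001]
contact_force: [0.1, 1.4, 6.4]
width: 0.0149
gripper_force: 47.5
clock: 48.65
position: [0.5011, 0.2228, 0.1083]
ee_rot: [0.001, 0.738, 0.674, 0.001]
contact_force: [-0.3, 0.6, 7.6]
width: 0.0153
gripper_force: 47.2
clock: 49.65
position: [0.5007, 0.2231, 0.1083]
ee_rot: [-0.001, 0.994, 0.111, 0.001]
contact_force: [-1.7, 2.4, 7.5]
width: 0.015
gripper_force: 47.2
clock: 50.65
position: [0.5006, 0.2222, 0.2173]
ee_rot: [0.0, 0.999, -0.043, 0.0]
contact_force: [-0.1, -0.1, -0.3]
width: 0.077
gripper_force: 0.0
pos [0.5006 0.2222 0.2173] tooly -94.9 q6 1.95 W 0.077 rows: [0.2209 0.625  0.0016]
```

```bash
python3 -m creep '[[0.9,0.03,0.085,0,0],[0.9,0.06,0.17,0,0],[0.9,0.09,0.26,0,0],[0.9,0.12,0.35,0,0],[0.9,0.15,0.44,0,0],[0.9,0.18,0.53,0,0],[0.9,0.21,0.6,0,0],[0.9,0.221,0.625,0,0],[0.9,0.221,0.625,0,0],[0.9,0.221,0.625,0,0]]' 20
python3 - <<'E'
from look import *
look("red")
D=np.load("last.npz")
r=eyes.regions_of("wrist","full_red")
for q in r[:2]:
    b=np.array(q["bbox"]);print(b,q["confidence"],q["mask"].sum(),onplane(D,(b[:2]+b[2:])/2,.05))
p,k=place("wrist","full_red");print(p,k,onplane(D,p,0) if p is not None else 0)
move([.584,-.0985,.037])
E
```

```text
clock: 51.65
position: [0.5845, -0.097, 0.2164]
ee_rot: [-0.001, 0.999, -0.041, -0.001]
contact_force: [-0.7, -0.6, 0.4]
width: 0.0768
gripper_force: 0.0
(array([ 0.5776, -0.1013,  0.05  ]), 997, 'dia_mm', array([27., 50.]))
(array([0.5064, 0.1191, 0.05  ]), 1710, 'dia_mm', array([40., 66.]))
[255.9 154.6 309.7 215.4] 0.97 2564 [ 0.5927421 -0.1003368  0.05     ]
[184.  290.3 241.1 353.9] 0.53 2406 [ 0.44701235 -0.01178734  0.05      ]
[284.2 176.4] 0.69 [ 0.59119219 -0.10193787  0.        ]
pos [ 0.5846 -0.0962  0.2169] tooly -94.6 q6 1.37 W 0.0769 rows: [-0.0006  0.0049  0.3598]
```

Run:
```python
import cv2
a=cv2.imread("pics/last.png");cv2.imwrite("pics/c.png",cv2.resize(a[180:360,320:480],None,fx=3.2,fy=3.2))
```

```text
(no output)
```

View pics/c.png

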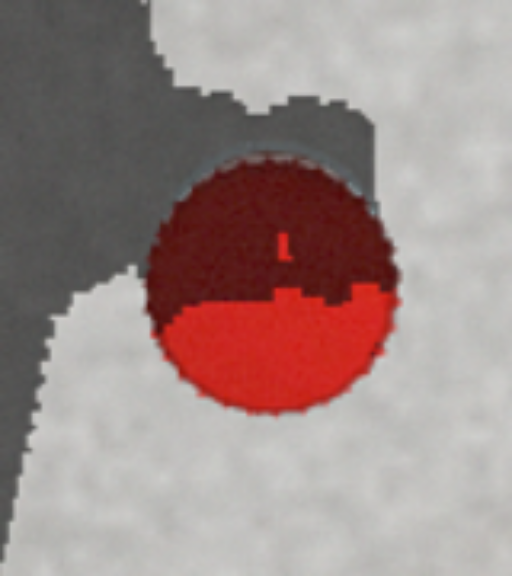

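```bash
python3 -m creep '[[0.9,0.01,0.007,0.06,0],[0.9,0.01,0.007,0.14,0],[0.9,0.01,0.007,0.22,0],[0.9,0.01,0.007,0.28,0],[0.9,0.01,0.007,0.32,0],[0.9,0.01,0.007,0.345,0],[0.9,0.01,0.007,0.359,0],[0.9,0.01,0.007,0.359,0],[0.7,0.01,0.007,0.359,0],[0.6,0.01,0.007,0.359,0]]' 20; python3 -m creep '[[0.5,0,0,0,0],[0.5,0,0,0,0],[0.5,0,0,0,0],[0.5,0,0,0,0],[0.5,0,0,-0.02,0],[0.5,0,0,-0.06,0],[0.5,0,0,-0.12,0],[0.5,0,0,-0.2,0],[0.5,0,0,-0.25,0],[0.5,0,0,-0.25,0]]' 20; python3 m.py .4918 .1335 .165
```

```text
clock: 52.8
position: [0.5909, -0.102, 0.0388]
ee_rot: [0.0, 0.999, -0.041, 0.001]
contact_force: [0.7, 0.6, -0.4]
width: 0.0538
gripper_force: 21.2
clock: 53.8
position: [0.5922, -0.1028, 0.1669]
ee_rot: [0.001, 0.999, -0.041, 0.004]
contact_force: [-0.2, -0.3, -0.3]
width: 0.0532
gripper_force: 21.5
pos [ 0.5922 -0.1028  0.1669] tooly -94.7 q6 1.37 W 0.0532 rows: [-0.2387 -0.4546  0.0008]
```

```bash
python3 -m creep '[[0.5,-0.04,-0.08,0,0],[0.5,-0.085,-0.16,0,0],[0.5,-0.13,-0.24,0,0],[0.5,-0.17,-0.32,0,0],[0.5,-0.21,-0.4,0,0],[0.5,-0.2355,-0.454,0,0],[0.5,-0.2355,-0.454,0.04,0],[0.5,-0.2355,-0.454,0.06,0],[0.5,-0.2355,-0.454,0.06,0],[0.5,-0.2355,-0.454,0.06,0]]' 20; python3 look.py .4918 .1335 .0615 red
```

```text
clock: 54.8
position: [0.491, 0.1332, 0.1317]
ee_rot: [0.0, 0.999, -0.041, -0.001]
contact_force: [0.5, 0.3, -0.6]
width: 0.0531
gripper_force: 21.7
pos [0.491  0.1332 0.1317] tooly -94.7 q6 1.78 W 0.0531 rows: [ 0.0018 -0.0007  0.1405]
(array([0.5228, 0.1185, 0.05  ]), 323, 'dia_mm', array([ 9., 28.]))
(array([0.397 , 0.1146, 0.05  ]), 463, 'dia_mm', array([14., 30.]))
pos [0.4914 0.1333 0.1323] tooly -94.8 q6 1.78 W 0.053 rows: [ 0.0007 -0.0006  0.1415]
```

View pics/last.png

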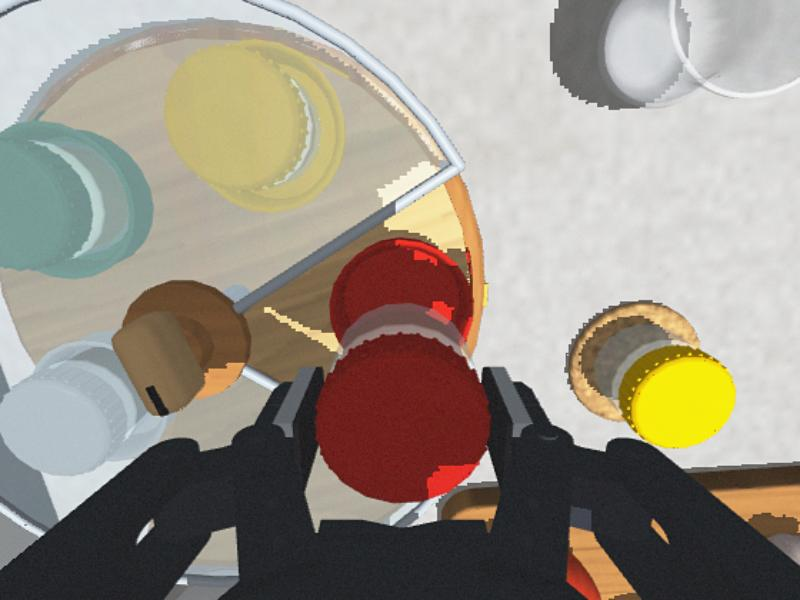

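```bash
python3 -m creep '[[0.5,0.0005,-0.002,0.03,0],[0.5,0.0005,-0.002,0.06,0],[0.5,0.0005,-0.002,0.085,0],[0.5,0.0005,-0.002,0.105,0],[0.5,0.0005,-0.002,0.12,0],[0.5,0.0005,-0.002,0.132,0],[0.5,0.0005,-0.002,0.138,0],[0.5,0.0005,-0.002,0.141,0],[0.5,0.0005,-0.002,0.141,0],[0.5,0.0005,-0.002,0.141,0]]' 20;python3 m.py .5007 .2225 .19
```

```text
clock: 55.85
position: [0.492, 0.1349, 0.0626]
ee_rot: [0.0, 0.999, -0.041, 0.001]
contact_force: [-0.2, 0.4, 4.1]
width: 0.0533
gripper_force: 22.3
pos [0.492  0.1349 0.0626] tooly -94.7 q6 1.78 W 0.0533 rows: [ 0.0035 -0.1761 -0.2548]
```

```bash
python3 -m creep '[[0.6,0,0,0,0],[0.8,0,0,0,0],[0.9,0,0,0,0],[0.9,0,0,0,0],[0.9,0,0,-0.06,0],[0.9,0,0,-0.14,0],[0.9,0,0,-0.22,0],[0.7,0.001,-0.09,-0.256,-0.02],[0.5,0.0035,-0.176,-0.256,-0.04],[0.5,0.0035,-0.176,-0.256,-0.049]]' 20; python3 -m creep '[[0.5,0,0,0,0],[0.5,0,0,0,0]]'
python3 - <<'E'
from look import *
s=eyes.get_image("scene")
look("red",.074)
r=eyes.place_of("scene","full_red");p=np.array(r[0]["centre"]);print(r[0]["confidence"],onplane(s,p,.024),proj(s,(.4925,.133,.024)),p)
move([.5007,.2225,.1065])
E
```

```text
clock: 56.85
position: [0.5012, 0.227, 0.1907]
ee_rot: [-0.002, 0.993, 0.116, 0.002]
contact_force: [-0.8, -1.1, -1.2]
width: 0.0427
gripper_force: 0.0
clock: 57.05
position: [0.4997, 0.2222, 0.1893]
ee_rot: [0.0, 0.994, 0.112, -0.001]
contact_force: [-0.1, -0.7, -0.7]
width: 0.0427
gripper_force: 0.0
(array([0.5236, 0.1327, 0.074 ]), 357, 'dia_mm', array([12., 36.]))
(array([0.4894, 0.1349, 0.074 ]), 2778, 'dia_mm', array([46., 54.]))
0.91 [0.49083294 0.13844568 0.024     ] [258.01755554 239.98990058] [256.1 238.9]
pos [0.5001 0.2217 0.1895] tooly -77.1 q6 1.64 W 0.0426 rows: [ 0.0017 -0.0013  0.166 ]
```

```bash
python3 -m creep '[[0.5,0.001,-0.001,0.06,0],[0.5,0.001,-0.001,0.12,0],[0.5,0.001,-0.001,0.155,0],[0.5,0.001,-0.001,0.166,0],[0.5,0.001,-0.001,0.166,0],[0.2,0.001,-0.001,0.166,0],[0,0.001,-0.001,0.166,0],[0,0.001,-0.001,0.166,0],[0,0.001,-0.001,0.166,0],[0,0.001,-0.001,0.166,0]]' 40;  python3 -m creep '[[0,0,0,0,-0.02],[0,0,0,0,-0.042],[0,0,0,0,-0.064],[0,0,0,0,-0.086],[0,0,0,0,-0.108],[0,0,0,0,-0.13],[0,0,0,0,-0.152],[0,0,0,0,-0.174],[0,0,0,0,-0.19],[0,0,0,0,-0.2]]' 40; python3 -m creep '[[0,0,0,0,0],[0,0,0,0,0],[0.5,0,0,0,0],[0.5,0,0,0,0],[0.5,0,0,-0.04,0],[0.5,0,0,-0.12,0],[0.7,0,0,-0.2,0],[0.9,0,0,-0.28,-0.02],[0.9,0,0,-0.28,-0.02],[0.9,0,0,-0.28,-0.02]]' 20
python3 - <<'E'
from look import *
look("red",.074); move([.5,.18,.25])
s=eyes.get_image("scene"); w=np.load("last.npz")
a=cv2.resize(w["frame"][:,:,::-1],(400,300)); f=s["frame"][120:420,150:450,::-1]
b=cv2.resize(f,(400,400)); c=np.zeros((400,800,3),np.uint8); c[:300,:400]=a; c[:,400:]=b; cv2.imwrite("pics/fin.png",c)
E
```

```text
clock: 58.2
position: [0.5016, 0.2233, 0.1083]
ee_rot: [-0.0, 0.994, 0.113, 0.002]
contact_force: [-0.6, -0.4, 6.9]
width: 0.0155
gripper_force: 46.9
clock: 59.2
position: [0.5013, 0.2237, 0.1083]
ee_rot: [0.0, 0.737, 0.676, 0.001]
contact_force: [-0.6, 0.2, 7.0]
width: 0.0153
gripper_force: 46.1
clock: 60.2
position: [0.5007, 0.2231, 0.2473]
ee_rot: [0.0, 0.694, 0.72, 0.001]
contact_force: [-1.1, 0.5, -0.6]
width: 0.0771
gripper_force: 0.0
pos [0.4999 0.2228 0.2459] tooly 2.1 q6 0.26 W 0.0766 rows: [-0.0856 -0.003  -0.0081]
```

View pics/fin.png

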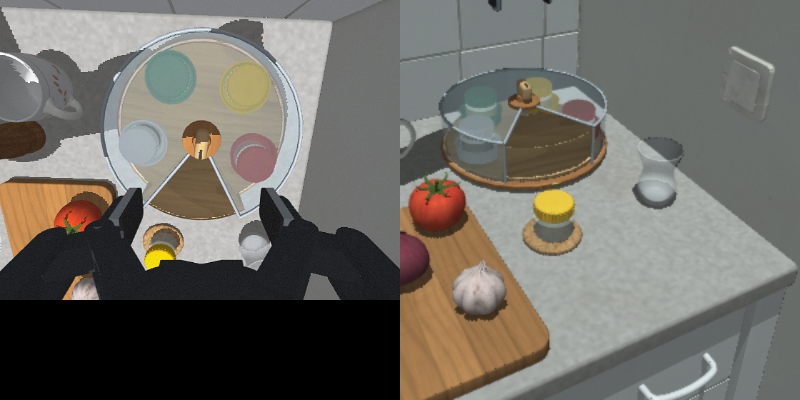

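The final picture shows the door filling the opening, all four pots in their own cups, the empty pot standing on the coaster (wrist view about 162,240), and the glass where it was.

```bash
python3 -c "
from rig import manip
print(manip.sign_off())"
```

```text
the job is handed in; nothing more can be done
None
```

The job is handed in: the empty yellow pot stands on the coaster, the four full pots are each in the cup of their lid colour, the door closes the opening, and I left the tea glass alone; the sign-off call gave no verdict.

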